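# Tip one bay of a rocking parts tray into a pan

## Robot

A 6-joint arm with a two-finger parallel gripper is mounted at the origin on a cart in front of the work surface, level with it; the furniture and walls round the work are solid. World frame = base frame: x ahead of the robot, y to its left, z up, the work surface at z = 0. Lengths are in m, angles in degrees, forces in N, time in s.
With the tool pointing down it reaches from about 0.35 to 0.975 m from the base axis. Payload 17.4 kg.
Tool frame: the origin (TCP) lies midway between the tips of the shut fingers; the grasp point (between the pads) lies 19 mm behind it; z points along the fingers, y is the line along which they close (so a half turn about z gives the same grasp; the last joint's range is limited). The gripper opens to 85 mm and grips with 20 to 120 N. Pads are 22 mm wide; open, the fingers measure 114 mm over their backs; the gripper's body (76 mm by 85 mm) begins 54 mm behind the grasp point. The pads swing forward as they close: fully open they stand 13 mm farther back than shut.
Start: joints at [74.439, 6.646, 82.598, -0, 90.757, -2.166], TCP at [0.156, 0.657, 0.231] pointing down, gripper open.
Joint ranges: [-162.19, 162.19], [-47.58, 125.68], [4.15, 143.07], [-65.23, 245.23], [0.69, 171.88], [-170.13, 170.13]. Speed limits (degrees/s): [108.29, 108.29, 127.2, 180, 180, 180].

## Interface

Orientations are given as [roll, pitch, yaw] about the fixed x, y, z axes, in that order (R = Rz(yaw) Ry(pitch) Rx(roll)).
In Python, from workcell import bot, effector, kin, optics, status gives the robot as it stands. The module is installed in compiled form; this text tells all that it offers. Calls block until the motion is done:
- bot.reach(position, orientation): joint-space move of the TCP to a pose.
- bot.servo_line(position, rot=None, vel=0.15, max_force=None): straight line of the TCP; rot=None keeps the orientation; vel is the mean speed in m/s. With max_force (N) it stops when the force on the tool has changed by that much, and returns True; else False.
- bot.goto_joints(angles): joint-space move.
- effector.set_gripper(opening, f_grip=None): finger opening in m; f_grip is the grip in N (None keeps the last); returns when the fingers have stopped.
- bot.sleep(seconds).
- kin.inverse_kinematics(position, orientation): joint angles nearest the present ones, or None.
- optics.capture(name): name is "scene" or "side" or "wrist"; returns the picture (480x640x3 uint8, red, green, blue); there is no depth.
- optics.camera_params(name): a dict with "camera_matrix" (3x3 intrinsics, pixels), "D" ([k1, k2, p1, p2, k3] as OpenCV has them; the pictures are not rectified), "xyz" and "rotation" of the camera in the world; the wrist camera has in their place "hand_eye" (4x4, takes a point from camera to tool coordinates, whose origin is the TCP and whose axes are the flange's). Camera axes: x right, y down, z forward; pixel columns grow to the right and rows downward; lengths in m; the calibration is good to about 2 mm. A picture is of the moment at which its call begins: read the wrist's pose just before it. camera_params takes no time and is no camera call.
A pose or a line that the arm cannot do raises bot.MotionError and nothing moves.
- bot.job_done(): hands the job in; it is judged then, once.
Readings, each from a call of its own:
- status.get_t(): time.
- status.get_joint_positions(): joint angles.
- status.get_dq(): joint speeds.
- status.get_joint_efforts(): joint torques, N m.
- status.get_tool_pos(): TCP position.
- status.get_tcp_rot(): TCP orientation.
- status.get_contact_force(): force on the tool from outside, world axes, zero at the start.
- status.get_ft_torque(): the same for the moment, N m.
- status.get_gripper_width(): finger opening in m.
- status.get_gripper_force(): force on a finger pad.
Only numpy, scipy, OpenCV 4.12 (cv2) and the standard library are available. Lean on these libraries where they do the work, as an engineer would, in place of code of your own. Each camera call takes 0.05 s, during which the arm holds its last target. There are 200 camera calls.

## Task

One of the four bays of the rocking parts tray holds the knurled control knob and a spacer. Bring the round steel pan up against the stand's foot under that corner, then press that corner of the tray down so that the knob and the spacer beside it slide out through the gap into the pan, and let the tray rock back level. Leave everything else in the tray, do not touch the parts with the gripper, and leave the other things on the bench where they stand.

Things in the scene. Friction and masses are not known exactly. Their poses are not given: they have to be found in the camera images.
- stand: fixed rocking stand; origin on the table under its post, axes x and y along the tray's sides (yaw within 0.25 rad of the world's). Round foot 80 mm across and 12 mm high, post 22 mm thick. The tray's pivot is on its axis 75 mm above the table. The tray's corners lie in the directions (+-1, +-1) of this frame.
- tray_mid (a point): middle of the grey tray's floor top (78 mm above the table when level, 3 mm above the pivot), z normal to it. Tray 140 mm square, floor 3 mm, its corners cut off at 45 degrees 85 mm from the middle. Crossed dividers and rims, 3 mm thick, 18 mm high, make 4 bays of 65 x 65 mm, one per corner. The rims end 32 mm short of each corner: an exit gap 45 mm wide. The floor is slick (friction about 0.2).
- bridge_pp (a point): top centre of the flat thumb bridge over the gap at the corner (+x, +y) of the tray; the other three corners have the same. Bridge 24 mm (along the diagonal) x 50 x 5 mm on two posts, centred 80 mm from the middle along the diagonal, top 33 mm above the floor (111 mm above the table when level), 28 mm free below. Press here to tip: 6 to 8 N tips it 0.5 rad, which empties the bay; go slowly.
- gimbal (a joint): rocking of tray and gimbal about the stand's x axis, rad, 0 level, stops at +-0.42; positive lowers the -y side. Spring to level 0.9 N m/rad, damping 0.25 N m s/rad: springs back in about 1 s. Tipping to a corner turns both joints about equally, up to 0.58 rad in all; parts begin to slide at 0.15 to 0.3 rad.
- tray (a joint): rocking of the tray about its own y axis, same spring, damping and stops; positive lowers the +x side.
- pan: loose round steel pan, 88 mm outside, 80 mm inside, 20 mm high, wall and floor 3 mm, about 0.1 to 0.2 kg; origin at the centre of its underside. Touching the foot it stands 84 mm from the stand's axis and catches what falls from the corner above it.
- knob_c (a point): the knurled control knob to be tipped out: white, round, 24 mm across at the base, with a 10 mm boss, 16 mm high, 18 g; in one of the four bays; origin half-way up on its axis
- hex_nut_c (a point): steel hexagon nut 21 mm across corners, 10 mm high, in another bay; origin half-way up on its axis
- square_nut_c (a point): steel square nut 16 x 16 x 10 mm, in another bay; origin half-way up on its axis
- clamp_bar_c (a point): dark steel clamp bar 22 x 10 x 9 mm with two holes, in another bay; origin half-way up on its axis
- spacer_1_c (a point): one of four alike aluminium spacers, 14 mm across, 8 mm high, one in each bay; origin half-way up on its axis
- spacer_2_c (a point): one of four alike aluminium spacers, 14 mm across, 8 mm high, one in each bay; origin half-way up on its axis
- spacer_3_c (a point): one of four alike aluminium spacers, 14 mm across, 8 mm high, one in each bay; origin half-way up on its axis
- spacer_4_c (a point): one of four alike aluminium spacers, 14 mm across, 8 mm high, one in each bay; origin half-way up on its axis
- bottle: bystander, pale reagent bottle with black cap, 49 mm across, 94 mm high, origin under its centre; leave standing
- tube: bystander, upright 50 ml tube with blue cap, 34 mm across, 110 mm high, origin under its centre; leave standing
- vial: bystander, small vial with grey cap, 22 mm across, 51 mm high, origin under its centre; leave standing
- vial_b: bystander, small vial with red cap, 22 mm across, 51 mm high, origin under its centre; leave standing
- encoder_controller: fixed instrument, blue box 167 mm along the world's y and 158 mm along x, 80 mm high, origin under its centre. A fixed shallow steel instrument tray, 123 mm along x, 243 mm along y, 16 mm high, lies nearer to the robot: its centre is 131 mm nearer in x and 212 mm farther to the right (-y) than this origin
- dry_block_heater: fixed instrument, white box 237 mm along the world's x and 218 mm along y, 121 mm high, origin under its centre. To its right along the back of the table stand a fixed black adapter, a wash bottle and a tube rack, all beyond x = 0.80. A tall fixed cabinet stands to the right of the table, beyond y = -0.55; the table's right edge is near y = -0.48
Not all that is in view belongs to the job. Of the things that look like the pan, take the one that is nearest to the robot's base at the start.

How it is judged:
By the outcome, as a careful person would: the job done as asked, in the order asked, and still so for the second after the job is handed in, with the robot touching nothing.
It also fails if it takes over 72 s, if anything falls off the work surface, if the arm or the gripper's body presses on something with over 40 N, if the wrist force passes 120 N, or if a joint passes its speed limit or range.

## Working session

There is one attempt and no reset: what is moved stays moved. The work goes in short steps, each a Python script; the robot and the scene stay as the last script left them, time stands still between calls to the robot, and variables do not carry over. Pictures are saved under pics/ and viewed, at most 10 in all, crops included, and the job is handed in when it is done.

```bash
mkdir -p pics; python3 - <<'E'
from workcell import bot, effector, kin, optics, status
import cv2
for n in ["scene","side","wrist"]:
    p=optics.camera_params(n); print(n,p)
    cv2.imwrite(f"pics/{n}0.png",optics.capture(n)[:,:,::-1])
print(status.get_t(),status.get_tool_pos(),status.get_tcp_rot())
E
```

```text
scene {'camera_matrix': array([[439.94499763,   0.        , 320.86156889],
       [  0.        , 439.94499763, 243.41304762],
       [  0.        ,   0.        ,   1.        ]]), 'D': array([-0.0711168,  0.       ,  0.       ,  0.       ,  0.       ]), 'xyz': array([ 0.04180548, -0.82577667,  0.5360977 ]), 'rotation': array([-117.51471566,   -0.63517507,  -31.69924456])}
side {'camera_matrix': array([[464.83229574,   0.        , 322.50479737],
       [  0.        , 464.83229574, 242.21027581],
       [  0.        ,   0.        ,   1.        ]]), 'D': array([-0.10743062,  0.        ,  0.        ,  0.        ,  0.        ]), 'xyz': array([0.36170022, 0.77895706, 0.82309709]), 'rotation': array([-129.14173791,   -0.88878499, -169.99282748])}
wrist {'camera_matrix': array([[427.12121016,   0.        , 316.92260624],
       [  0.        , 427.12121016, 229.32027903],
       [  0.        ,   0.        ,   1.        ]]), 'D': array([-0.09177285,  0.        ,  0.        ,  0.        ,  0.        ]), 'hand_eye': array([[ 4.85533177e-04, -9.58609355e-01, -2.84724198e-01,
         7.30527501e-02],
       [ 9.99998337e-01,  9.66012655e-04, -1.54709857e-03,
         4.64671552e-04],
       [ 1.75811034e-03, -2.84722973e-01,  9.58608229e-01,
        -1.42249451e-01],
       [ 0.00000000e+00,  0.00000000e+00,  0.00000000e+00,
         1.00000000e+00]])}
0.15 [0.15634389 0.65649824 0.23072444] [-1.79948181e+02 -8.31335148e-04  1.66604411e+02]
```

View pics/scene0.png

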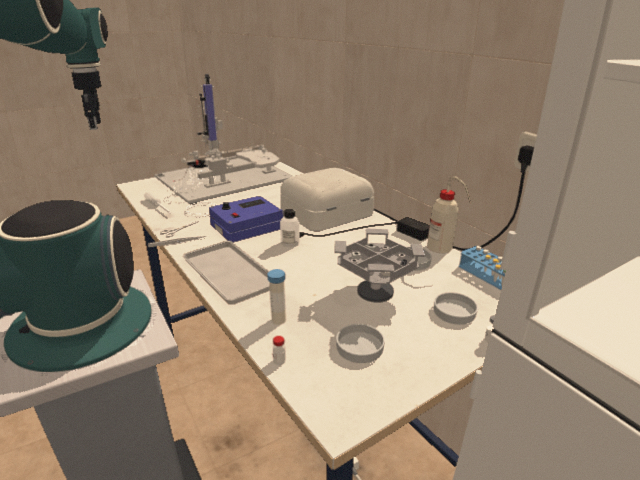

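View pics/side0.png

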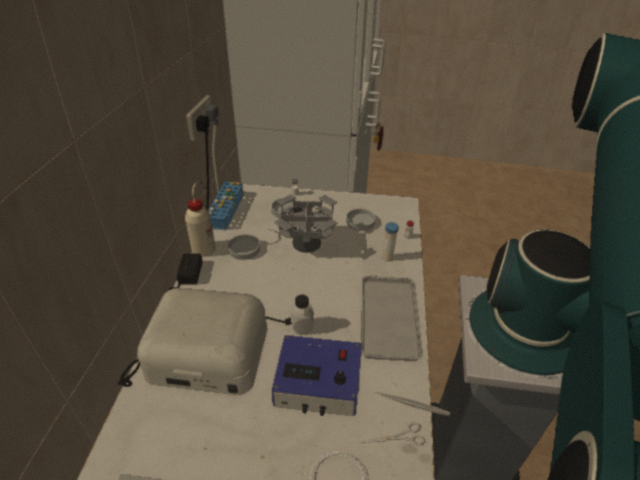

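The scene view shows the stand's foot at about (376,290) and pan candidates at (360,343), (455,307) and one behind the tray. The side view shows pans at (362,219), (243,246) and about (280,207). Vials stand at about (363,245), (409,230) and (295,187). Next I'll get rough positions.

```bash
cat > h.py <<'E'
import numpy as np, cv2
from scipy.spatial.transform import Rotation as R
from workcell import bot, effector, kin, optics, status
def rot(rpy): return R.from_euler('xyz',rpy,degrees=True).as_matrix()
def tool():
    T=np.eye(4); T[:3,:3]=rot(status.get_tcp_rot()); T[:3,3]=status.get_tool_pos(); return T
def campose(n,T=None):
    p=optics.camera_params(n)
    if n=="wrist":
        C=(tool() if T is None else T)@p["hand_eye"]; return C[:3,:3],C[:3,3]
    return rot(p["rotation"]),np.array(p["xyz"])
def rays(n,uv,T=None):
    p=optics.camera_params(n); Rc,c=campose(n,T)
    q=cv2.undistortPoints(np.array(uv,float).reshape(-1,1,2),p["camera_matrix"],p["D"]).reshape(-1,2)
    return c,(np.c_[q,np.ones(len(q))]@Rc.T)
def plane(n,uv,z,T=None):
    c,d=rays(n,uv,T); return c+d*((z-c[2])/d[:,2])[:,None]
def meet(v):  # [(c,d)...] least squares point
    A=sum(np.eye(3)-np.outer(d,d)/(d@d) for c,d in v); b=sum((np.eye(3)-np.outer(d,d)/(d@d))@c for c,d in v)
    return np.linalg.solve(A,b)
def proj(n,P,T=None):
    p=optics.camera_params(n); Rc,c=campose(n,T)
    q=(np.atleast_2d(P)-c)@Rc
    return cv2.projectPoints(q,np.zeros(3),np.zeros(3),p["camera_matrix"],p["D"])[0].reshape(-1,2)
E
python3 - <<'E'
from h import *
np.set_printoptions(precision=3,suppress=True)
for nm,a,b,z in [("panA",(360,340),(362,218),.02),("panB",(455,305),(243,244),.02),("foot",(376,290),(306,243),.012),("panC",(415,257),(282,207),.02),("traymid",(383,260),(306,215),.078),
 ("bottlecap",(290,213),(302,300),.094),("tube",(277,274),(391,228),.11),("redvial",(279,340),(409,223),.051),("greyvial?",(300,300),(363,236),.051),("vialback",(490,325),(295,183),.051)]:
    print(nm,plane("scene",[a],z)[0],plane("side",[b],z)[0])
print(kin.inverse_kinematics([.6,-.2,.4],[180,0,180]),kin.inverse_kinematics([.6,-.2,.4],[180,0,90]))
E
python3 - <<'E'
import cv2
a=cv2.imread('pics/scene0.png')[215:385,230:520]; b=cv2.imread('pics/side0.png')[170:270,200:430]
a=cv2.resize(a,(800,469)); cv2.imwrite('pics/c1.png',a)
cv2.imwrite('pics/c2.png',cv2.resize(b,(800,348),interpolation=cv2.INTER_CUBIC))
E
```

```text
panA [ 0.431 -0.341  0.02 ] [ 0.427 -0.328  0.02 ]
panB [ 0.66  -0.353  0.02 ] [ 0.732 -0.146  0.02 ]
foot [ 0.564 -0.218  0.012] [ 0.567 -0.193  0.012]
panC [ 0.726 -0.162  0.02 ] [ 0.67  -0.337  0.02 ]
traymid [ 0.582 -0.211  0.078] [ 0.574 -0.232  0.078]
bottlecap [0.512 0.073 0.094] [0.515 0.098 0.094]
tube [ 0.342 -0.195  0.11 ] [ 0.342 -0.176  0.11 ]
redvial [ 0.29  -0.3    0.051] [ 0.292 -0.288  0.051]
greyvial? [ 0.378 -0.215  0.051] [ 0.413 -0.204  0.051]
vialback [ 0.631 -0.459  0.051] [ 0.65  -0.429  0.051]
[ -20.746    1.647   72.366    0.     105.987 -110.746] [-20.746   1.647  72.366   0.    105.987 -20.746]
```

View pics/c2.png

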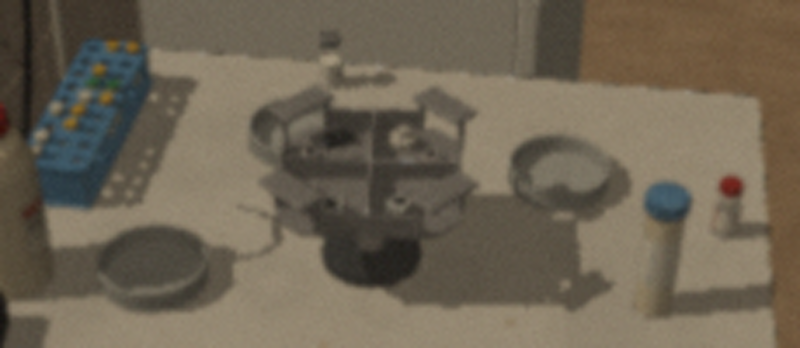

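The knob is the white part in the far-right bay of the side view, at crop pixel (403,135). That is the (-x,-y) corner, and pan A at about (0.43,-0.335) is the pan nearest the base. I'll look from above at two wrist poses.

```bash
python3 - <<'E'
from h import *
np.set_printoptions(precision=4,suppress=True)
for i,p in enumerate([[.553,-.217,.36],[.47,-.30,.36]]):
    bot.reach(p,[180,0,45]); bot.sleep(.3)
    T=tool(); np.save(f"T{i}.npy",T); im=optics.capture("wrist"); cv2.imwrite(f"pics/w{i}.png",im[:,:,::-1])
    print(T, status.get_t(), status.get_joint_positions())
E
```

```text
[[ 0.7069  0.7073 -0.      0.5531]
 [ 0.7073 -0.7069  0.0001 -0.2168]
 [ 0.     -0.0001 -1.      0.36  ]
 [ 0.      0.      0.      1.    ]] 3.875 [-23.8734  -3.7178  81.3502   0.0002 102.369   21.1143]
[[ 0.7063  0.7079 -0.0002  0.4705]
 [ 0.7079 -0.7063  0.0002 -0.2995]
 [-0.     -0.0003 -1.      0.3599]
 [ 0.      0.      0.      1.    ]] 4.7667 [-35.1076  -8.2282  85.5262   0.0015 102.7174   9.8342]
```

View pics/w0.png

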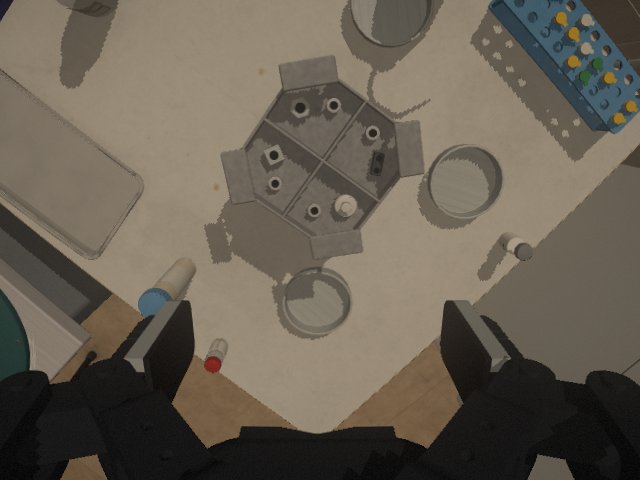

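View pics/w1.png

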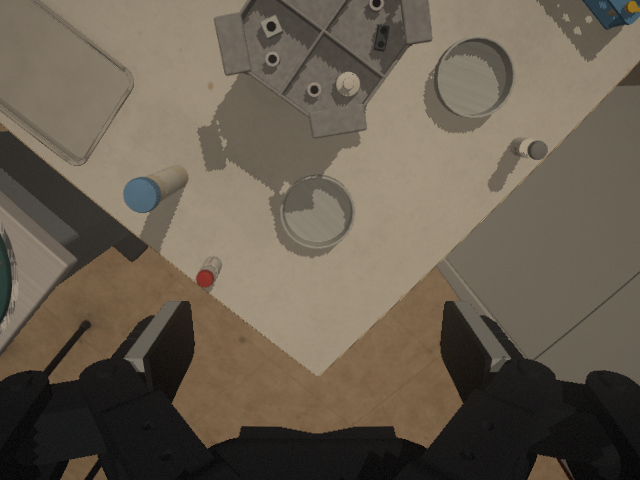

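Looking down (image right is world +x−y, image up is +x+y):
- **Knob bay:** it is the bottom one. In w0 the knob is at (345,206), its bridge at (336,244) and the divider cross at (322,161). In w1 the bridge is at (338,120).
- **Job pan:** its rim is at (318,302) in w0 and (317,211) in w1, just outside that corner.

Next I'll triangulate these.

```bash
python3 - <<'E'
from h import *
np.set_printoptions(precision=4,suppress=True)
T=[np.load(f"T{i}.npy") for i in (0,1)]
def tri(a,b):
    r=[rays("wrist",[q],t) for q,t in zip((a,b),T)]; return meet([(c,d[0]) for c,d in r])
# bridge & pan by masks refinement
for nm,a,b in [("bridge",(336,244),(338,119.5)),("mid divider top",(322,161),(325,33.5)),("panrim",(318,301),(317,211)),("knobtop",(346,205),(348,81)),("redcap",(212,365),(206,279)),("bluecap",(154,302),(142,194)),("panrimleft",(284,303),(281,214)),("panrimright",(351,299),(353,208))]:
    print(nm,tri(a,b))
b=[plane("wrist",[q],.111,T[0])[0] for q in [(309,73),(409.5,148.5),(336,244),(238,176.5)]]
print("bridges at .111",*b,"mean",np.mean(b,0), "radii",[np.linalg.norm(x-np.mean(b,0)) for x in b])
d=b[0]-b[2]; e=b[1]-b[3]; print("yaw",np.degrees(np.arctan2(d[1],d[0]))-45,np.degrees(np.arctan2(e[1],e[0]))+45)
# pan rim: contour of vesselsteel vs bench, ellipse
for i,c in ((0,(318,302)),(1,(317,211))):
    print("pan@.02",plane("wrist",[c],.02,T[i])[0])
E
```

```text
bridge [ 0.5245 -0.2712  0.1121]
mid divider top [ 0.5696 -0.2084  0.0858]
panrim [ 0.435  -0.3357  0.0135]
knobtop [ 0.5556 -0.2542  0.0929]
redcap [ 0.29   -0.2953  0.0449]
bluecap [ 0.3389 -0.186   0.0954]
panrimleft [ 0.4014 -0.3086  0.01  ]
panrimright [ 0.4678 -0.3619  0.0175]
bridges at .111 [ 0.6171 -0.1424  0.111 ] [ 0.6356 -0.2531  0.111 ] [ 0.5242 -0.2714  0.111 ] [ 0.5059 -0.1601  0.111 ] mean [ 0.5707 -0.2068  0.111 ] radii [np.float64(0.07937289924447243), np.float64(0.07974857302189346), np.float64(0.07964006529426797), np.float64(0.07979737972932849)]
yaw 9.213480033204718 9.35403372136134
pan@.02 [ 0.4368 -0.3349  0.02  ]
pan@.02 [ 0.4357 -0.3341  0.02  ]
```

```bash
cat >> h.py <<'E'
S=np.array([.5707,-.2068]); az=np.radians(225+9.28); u=np.array([np.cos(az),np.sin(az)]); pan0=np.array([.436,-.3342])
tgt=S+.084*u; dv=(tgt-pan0)/np.linalg.norm(tgt-pan0); yaw=np.degrees(np.arctan2(dv[1],dv[0]))
yi=9.28+45
def press(a,dz=0,off=0): # bridge contact pose when tipped by a rad
    r,z=.080+off,.036+dz
    rr=r*np.cos(a)+z*np.sin(a); zz=.075+z*np.cos(a)-r*np.sin(a)
    return [*(S+rr*u),zz],[180,-np.degrees(a),yi]
E
python3 - <<'E'
from h import *
np.set_printoptions(precision=4,suppress=True)
print(tgt,dv,yaw)
o=[180,-25,yaw]
P=lambda back,z,c=pan0:[*(c-back*dv),z]
for q in [P(.07,.15),P(.07,.002),P(.04,.002,tgt),P(.1,.1,tgt)]: print(q,kin.inverse_kinematics(q,o))
for a in (0,.25,.55): print(press(a),kin.inverse_kinematics(*press(a)))
bot.reach(P(.07,.15),o); effector.set_gripper(.055,40)
print("desc",bot.servo_line(P(.07,.002),vel=.1,max_force=6),status.get_tool_pos(),status.get_gripper_width(),status.get_contact_force(),status.get_t())
T=tool();np.save("T2.npy",T);cv2.imwrite("pics/w2.png",optics.capture("wrist")[:,:,::-1])
E
```

```text
[ 0.5217 -0.275 ] [0.8226 0.5686] 34.64986731029667
[np.float64(0.37841507156853305), np.float64(-0.3739991961921699), 0.15] [-60.7464  -9.6359 108.7145  25.0259  84.0443  -8.7236]
[np.float64(0.37841507156853305), np.float64(-0.3739991961921699), 0.002] [-60.7464  -0.8836 115.5331  26.5976  70.0094 -15.6638]
[np.float64(0.4887530563108141), np.float64(-0.29774029960548837), 0.002] [-46.1668   0.4894 114.1642  27.673   63.9378  -2.8605]
[np.float64(0.4393945462266996), np.float64(-0.33185389634163404), 0.1] [-52.6317  -7.0848 111.3001  25.79    75.996   -3.6703]
([np.float64(0.5239940282859274), np.float64(-0.271750382648944), np.float64(0.11099999999999999)], [180, np.float64(-0.0), 54.28]) [-29.8878  -0.5251 101.3627  -0.      79.1624   5.8322]
([np.float64(0.5202461447928679), np.float64(-0.2769622743635217), np.float64(0.09008853044122136)], [180, np.float64(-14.32394487827058), 54.28]) [-37.5159   0.0488 103.7025  14.6941  77.1272  -5.197 ]
([np.float64(0.5198963370687514), np.float64(-0.2774487249115162), np.float64(0.06387590447968947)], [180, np.float64(-31.51267873219528), 54.28]) [-45.3414   3.91   105.7532  31.7674  78.1939 -18.467 ]
desc False [ 0.3786 -0.3743  0.0026] 0.05490657311303781 [-1.2009 -0.2523  0.0172] 7.775
```

View pics/w2.png

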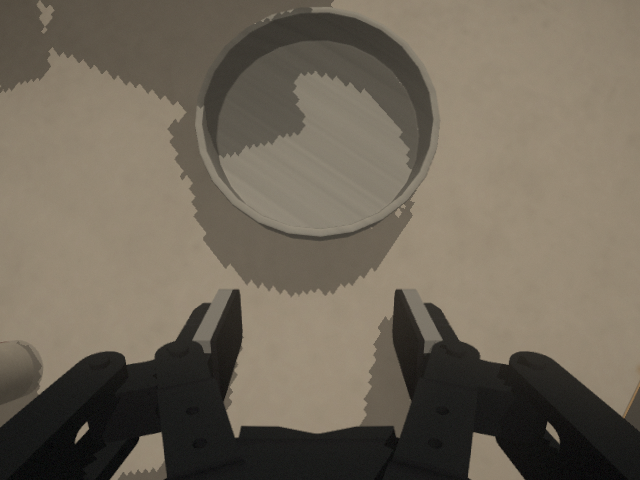

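The open fingers (inner edges near x = 240 and 395) straddle the pan, which is centred near x = 318, so they will cradle it. Pushing toward the foot now.

```bash
python3 - <<'E'
from h import *
np.set_printoptions(precision=4,suppress=True)
P=lambda back,z,c=pan0:[*(c-back*dv),z]
print(bot.servo_line(P(.055,.002,tgt),vel=.05,max_force=8),status.get_contact_force())
hit=bot.servo_line(P(.030,.002,tgt),vel=.015,max_force=4)
p=status.get_tool_pos(); print("hit",hit,p,"dist to tgt along",(tgt-np.array(p)[:2])@dv,status.get_contact_force(),status.get_t())
bot.servo_line(P(.09,.002,tgt),vel=.08)
bot.servo_line(P(.12,.15,tgt),vel=.12)
bot.reach([*(S+.0*u-.02*u),.30],[180,0,yi]); bot.sleep(.2)
T=tool();np.save("T3.npy",T);cv2.imwrite("pics/w3.png",optics.capture("wrist")[:,:,::-1])
cv2.imwrite("pics/s3.png",optics.capture("scene")[:,:,::-1]); print(status.get_t())
print(proj("wrist",[[*tgt,.02],[*press(0)[0]]],T))
E
```

```text
False [0.4737 0.5562 0.102 ]
hit True [ 0.4897 -0.2972  0.0017] dist to tgt along 0.038914456451633904 [-1.6985 -1.8998  2.739 ] 11.425
14.9917
[[317.606  273.8216]
 [317.7677 310.2626]]
```

View pics/w3.png

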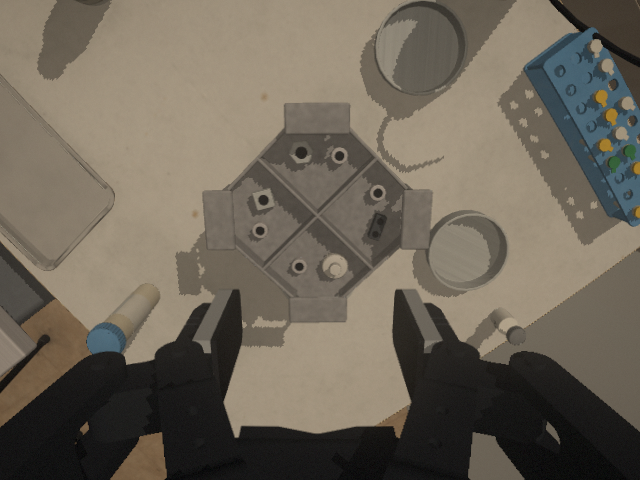

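The tray, knob (335,266) and bridge (319,309, predicted 318,310) are as expected, but the tray hides the pan from here. I'll check it in the fixed views.

```bash
python3 - <<'E'
from h import *
a=cv2.imread('pics/s3.png')[215:365,300:500]
s=optics.capture("side")[170:270,240:400,::-1]
cv2.imwrite('pics/c3.png',np.hstack([cv2.resize(a,(480,360),interpolation=cv2.INTER_CUBIC),cv2.resize(s,(320,200),interpolation=cv2.INTER_CUBIC)[:,:].copy() if 0 else cv2.resize(s,(320,360),interpolation=cv2.INTER_CUBIC)]))
th=np.linspace(0,2*np.pi,8,endpoint=False)
q=proj("scene",np.c_[tgt[0]+.044*np.cos(th),tgt[1]+.044*np.sin(th),np.full(8,.02)])
print(np.round((q-[300,215])*2.4))
E
```

```text
[[226. 204.]
 [192. 190.]
 [154. 194.]
 [134. 212.]
 [143. 235.]
 [179. 251.]
 [220. 247.]
 [239. 227.]]
```

View pics/c3.png

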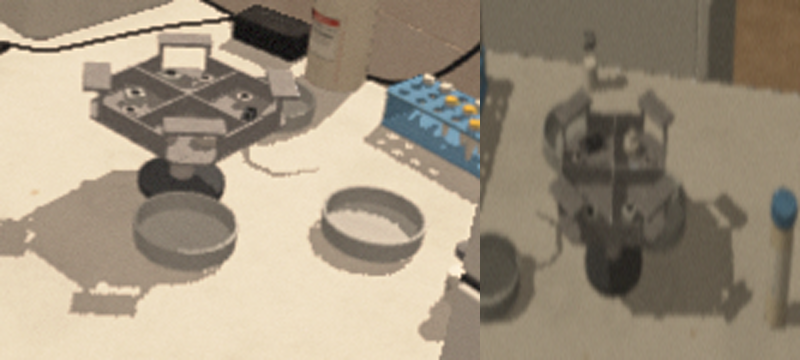

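The pan's rim in the scene crop spans x 133–238, y 191–252, within about 1 mm of the predicted spot against the foot. Now pressing the bridge along the tipping arc.

```bash
python3 - <<'E'
from h import *
np.set_printoptions(precision=3,suppress=True)
effector.set_gripper(0,40)
p,o=press(0); bot.reach([p[0],p[1],.14],o)
print("touch",bot.servo_line([p[0],p[1],.105],vel=.02,max_force=1.5))
z=status.get_tool_pos()[2]; dz=min(max(z-.111,-.004),.004); print(z,dz,status.get_contact_force())
for a in np.arange(.06,.531,.0586):
    s=bot.servo_line(*press(a,dz),vel=.012,max_force=14)
    print(round(a,2),s,status.get_tool_pos(),status.get_contact_force())
    if s: break
bot.sleep(1.0)
print(status.get_contact_force(),status.get_t())
a=optics.capture("scene")[215:365,300:500,::-1]; T=tool(); w=optics.capture("wrist")[:,:,::-1]
cv2.imwrite('pics/c4.png',np.hstack([cv2.resize(a,(400,300),interpolation=cv2.INTER_CUBIC),cv2.resize(w,(400,300))]))
E
```

```text
touch True
0.10642711440724688 -0.004 [ 0.049 -1.006  1.449]
0.06 False [ 0.523 -0.273  0.102] [-1.557 -1.572  2.425]
0.12 False [ 0.522 -0.275  0.097] [-0.573 -0.669  2.407]
0.18 False [ 0.521 -0.275  0.092] [-1.83  -0.666  2.661]
0.24 False [ 0.521 -0.276  0.087] [-1.742 -0.09   3.407]
0.29 False [ 0.521 -0.277  0.082] [-1.353 -0.167  3.974]
0.35 False [ 0.52  -0.277  0.077] [-2.98  -1.179  4.018]
0.41 False [ 0.52  -0.277  0.073] [-2.398 -1.744  4.985]
0.47 False [ 0.521 -0.277  0.067] [-3.855 -1.747  6.07 ]
0.53 False [ 0.521 -0.276  0.063] [-5.574 -1.908  7.601]
[-4.913 -2.085  7.849] 23.9417
```

View pics/c4.png

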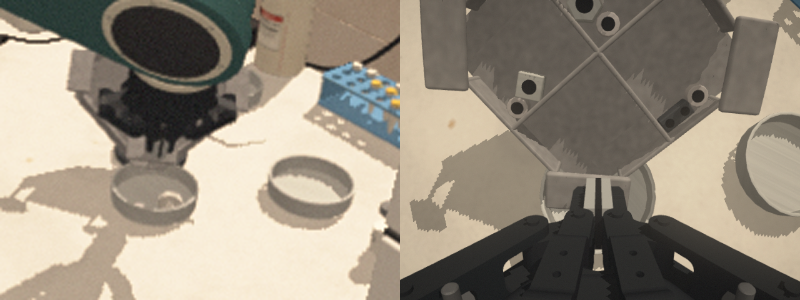

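The wrist view shows the knob bay empty and the other six parts still in their bays. The scene view shows parts in the pan at about (165,202). I'll let the tray back up gently along the arc, retreat and look.

```bash
python3 - <<'E'
from h import *
for a in np.arange(.47,-.01,-.0586): bot.servo_line(*press(max(a,0),-.004),vel=.02)
p,o=press(0); bot.servo_line([p[0],p[1],.18],rot=o,vel=.05)
back=S+.16*u; bot.reach([*back,.36],o); bot.sleep(1)
T=tool(); w=optics.capture("wrist")[:,:,::-1]
a=optics.capture("scene")[215:365,300:500,::-1]
print(status.get_t(),status.get_tool_pos(),status.get_contact_force(), (proj("wrist",[[*tgt,.02],press(0)[0]],T)))
cv2.imwrite('pics/c5.png',np.hstack([cv2.resize(a,(320,240),interpolation=cv2.INTER_CUBIC),w[:240,160:560]]) if 0 else np.hstack([cv2.resize(a,(400,300),interpolation=cv2.INTER_CUBIC),w[:300,150:550]]))
E
```

```text
31.1583 [ 0.47727351 -0.33672021  0.35999764] [ 0.31870517 -0.28882632  0.49931799] [[317.2568951   99.67656028]
 [317.44085858  94.23872911]]
```

View pics/c5.png

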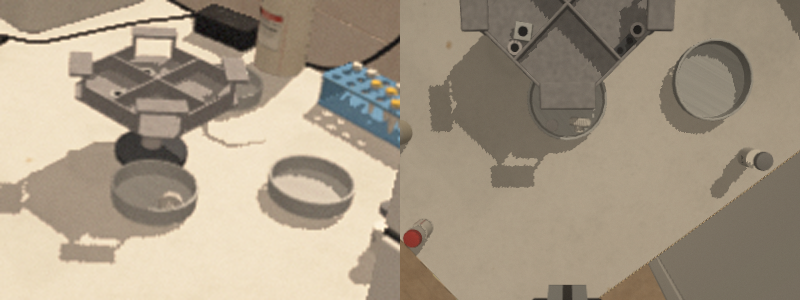

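The tray is level again, the pan is still against the foot at its predicted place, and the bay is empty with the knob in the pan. I've used all my picture views, so I'll check numerically that the spacer is in the pan too, from a close oblique wrist pose.

```bash
python3 - <<'E'
from h import *
np.set_printoptions(precision=3,suppress=True)
H=optics.camera_params("wrist")["hand_eye"]
best=None
for pitch in (-55,-50,-45,-40):
    for D in (.24,.28,.32):
        o=[180,pitch,yi]; Rt=rot(o); ax=Rt@H[:3,2]
        cam=np.array([*tgt,.01])-D*ax; pos=cam-Rt@H[:3,3]
        if pos[2]>.1 and kin.inverse_kinematics(pos,o) is not None: best=(pos,o,D); break
    if best: break
print(best)
pos,o,D=best
bot.reach(pos+np.array([0,0,.06]),o); bot.servo_line(pos,vel=.1); bot.sleep(.3)
T=tool(); im=optics.capture("wrist"); np.save("T5.npy",T); cv2.imwrite("pics/w5.png",im[:,:,::-1])
g=cv2.cvtColor(im,cv2.COLOR_RGB2GRAY)
th=np.linspace(0,2*np.pi,60)
f=proj("wrist",np.c_[tgt[0]+.037*np.cos(th),tgt[1]+.037*np.sin(th),np.full(60,.004)],T)
m=np.zeros_like(g); cv2.fillPoly(m,[f.astype(np.int32)],255)
e=cv2.dilate(cv2.Canny(cv2.GaussianBlur(g,(5,5),0),25,60),np.ones((3,3)))&m
cs,_=cv2.findContours(e,cv2.RETR_LIST,cv2.CHAIN_APPROX_NONE)
print("t",status.get_t(),"floor med",np.median(g[m>0]))
for c in sorted(cs,key=cv2.contourArea)[::-1][:14]:
    A=cv2.contourArea(c)
    if A>60:
        (x,y),(w,h),_=cv2.minAreaRect(c); mm=np.zeros_like(g);cv2.drawContours(mm,[c],-1,255,-1)
        print(round(A),(round(x),round(y)),(round(w),round(h)),"rgb",np.mean(im[mm>0],0),"rel mm",(plane("wrist",[(x,y)],.008,T)[0][:2]-tgt)*1e3)
print("px per mm",427/D/1000)
E
```

```text
(array([ 0.45 , -0.376,  0.12 ]), [180, -55, 54.28], 0.32)
t 33.075 floor med 98.0
1306 (322, 257) (33, 88) rgb [118.3   109.814  95.989] rel mm [-11.099 -21.879]
210 (335, 254) (14, 30) rgb [96.343 88.594 76.892] rel mm [ -1.728 -24.749]
112 (339, 242) (22, 8) rgb [162.882 149.176 128.868] rel mm [  7.129 -18.606]
px per mm 1.334375
```

```bash
python3 - <<'E'
from h import *
np.set_printoptions(precision=1,suppress=True)
T=np.load("T5.npy"); im=cv2.imread("pics/w5.png"); g=cv2.GaussianBlur(cv2.cvtColor(im,cv2.COLOR_BGR2GRAY),(3,3),0)
th=np.linspace(0,2*np.pi,60)
f=proj("wrist",np.c_[tgt[0]+.037*np.cos(th),tgt[1]+.037*np.sin(th),np.full(60,.004)],T)
m=np.zeros_like(g); cv2.fillPoly(m,[f.astype(np.int32)],255)
def blobs(mask,name,k=12):
    n,l,s,c=cv2.connectedComponentsWithStats(mask.astype(np.uint8))
    for i in range(1,n):
        if s[i,4]>=k: print(name,s[i],"rel mm",(plane("wrist",[c[i]],.008,T)[0][:2]-tgt)*1e3)
for lo in (150,125): blobs((g>lo)&(m>0),f">{lo}")
for hi in (60,45): blobs((g<hi)&(m>0),f"<{hi}")
s0=cv2.imread("pics/s3.png"); s1=optics.capture("scene")[:,:,::-1]
d=cv2.GaussianBlur(s1.astype(np.float32),(3,3),0)-cv2.GaussianBlur(s0.astype(np.float32),(3,3),0); d=d.mean(2)
f=proj("scene",np.c_[tgt[0]+.07*np.cos(th),tgt[1]+.07*np.sin(th),np.full(60,.004)]); b=f.astype(int)
x0,y0,x1,y1=*b.min(0),*b.max(0)
n,l,s,c=cv2.connectedComponentsWithStats((np.abs(d)>12).astype(np.uint8)[y0:y1,x0:x1])
for i in range(1,n):
    if s[i,4]>5: print("scene diff",s[i]+[x0,y0,0,0,0],"mean",d[y0:y1,x0:x1][l==i].mean(),"rel mm",(plane("scene",[c[i]+[x0,y0]],.008)[0][:2]-tgt)*1e3)
E
```

```text
>150 [337 239  15  11  72] rel mm [  9.3 -21.3]
>125 [305 238  58  33 351] rel mm [  1.5 -25.4]
>125 [332 257  10   5  25] rel mm [ -3.6 -29.2]
scene diff [ 342  293   69   42 2805] mean -84.88698 rel mm [-7.2 -7. ]
```

```bash
python3 - <<'E'
from h import *
np.set_printoptions(precision=1,suppress=True)
s0=cv2.imread("pics/s3.png")[215:365,300:500]; s1=cv2.resize(cv2.imread("pics/c5.png")[:,:400],(200,150),interpolation=cv2.INTER_AREA)
d=(cv2.GaussianBlur(s1,(3,3),0).astype(float)-cv2.GaussianBlur(s0,(3,3),0)).mean(2)
n,l,s,c=cv2.connectedComponentsWithStats((np.abs(d)>9).astype(np.uint8))
for i in range(1,n):
    if s[i,4]>4: print("diff",s[i],"mean",d[l==i].mean(),"rel mm",(plane("scene",[c[i]+[300,215]],.008)[0][:2]-tgt)*1e3)
# pan floor in scene frame: signed values inside pan
x,y=np.round(proj("scene",[[*tgt,.004]])[0]-[300,215]).astype(int); print(x,y)
print(np.round(d[y-12:y+14,x-20:x+21:2]).astype(int))
E
```

```text
diff [67 18 20  3 34] mean 13.156862745098039 rel mm [216.8 280.4]
diff [59 23  5  3  8] mean -12.166666666666666 rel mm [162.7 275.7]
diff [54 26  4  3  8] mean -11.083333333333334 rel mm [139.9 269. ]
diff [65 28 14 10 57] mean 15.561403508771932 rel mm [161.3 225.8]
diff [80 29  9 10 44] mean -4.537878787878788 rel mm [182.2 204.8]
diff [94 30  3  2  5] mean 12.133333333333335 rel mm [217.2 202.1]
diff [ 46  36  22  14 153] mean 10.760348583877997 rel mm [ 89.7 200. ]
diff [ 95  38  13  13 108] mean 28.450617283950617 rel mm [182.  135.9]
diff [84 49  9  2 16] mean -13.145833333333332 rel mm [140.  134.1]
diff [96 52  6  4  8] mean -11.041666666666668 rel mm [148. 108.]
diff [ 65  54  28  10 165] mean 22.682828282828286 rel mm [ 98.3 114.6]
diff [50 56  4  3  8] mean -11.541666666666666 rel mm [ 44.6 151.1]
diff [57 60  9  6 17] mean -12.607843137254902 rel mm [ 49.  121.4]
diff [94 61  8  5 19] mean -15.052631578947368 rel mm [118.5  75.6]
diff [68 66 20  4 47] mean 13.26950354609929 rel mm [68.7 83.8]
diff [29 78  2  3  6] mean 11.222222222222221 rel mm [-48.9 100.9]
diff [ 3 90
[... 2236 characters left out ...]
3   2   2   3   1   2   2   1   2  -4  -3   2   2   2   2   3
    1   2   2]
 [  3   0   1   2   3   2   3   3   2   2   2   1   1   2   1   3   4   2
    1   0   2]
 [  2   0   0   3   3   1   3   2   1   3   3   3   3   3   2   2   4   0
    2  -4   2]
 [  1   2   1   4   4   1   3   0   0   1   3   2   2   2   2   2   2   1
    3  -4   2]
 [  1   3   2   4   4   1   3   1   1   2   2   2   0   3   2   3   2   1
    2   0   2]
 [  2   3   3   3   4   0   3   2   2   3   1   1   0   3   1   3   0   0
    1   2   2]
 [  3   3   3   2   2  -1   2   3   2   3   2   2   2   2   1   0  -9  -2
    1   3   2]
 [  3   3   2   3   2  -1   3   3   2   2   3   2   3   2  -4  -3 -12  -2
    2   2   1]]
```

```bash
python3 - <<'E'
from h import *
np.set_printoptions(linewidth=200)
g=cv2.cvtColor(cv2.imread("pics/w5.png"),cv2.COLOR_BGR2GRAY)
T=np.load("T5.npy"); print(proj("wrist",[[*tgt,.003],[*(tgt+.04*u),.02],press(0)[0]],T))
print((cv2.resize(g[214:286,290:374],(42,36),interpolation=cv2.INTER_AREA)//4))
E
```

```text
[[316.90741652 234.6915564 ]
 [316.92329708 266.27651975]
 [317.20873462 114.21863207]]
[[24 24 24 ... 20 29 37]
 [24 24 24 ... 20 26 37]
 [24 24 24 ... 20 24 36]
 ...
 [26 23 21 ... 41 41 41]
 [27 27 26 ... 41 41 41]
 [27 27 27 ... 41 41 41]]
```

```bash
python3 - <<'E'
from h import *
g=cv2.cvtColor(cv2.imread("pics/w5.png"),cv2.COLOR_BGR2GRAY)
for r in cv2.resize(g[214:286,290:374],(42,36),interpolation=cv2.INTER_AREA)//4: print(*["%2d"%v for v in r])
E
```

```text
24 24 24 24 24 24 24 24 24 25 24 25 24 24 24 24 24 24 24 24 24 24 24 24 25 25 24 24 24 24 24 24 25 25 24 20 20 19 20 20 29 37
24 24 24 24 24 24 24 24 24 24 24 24 24 24 24 24 24 24 24 24 25 24 24 24 24 24 25 24 25 24 24 24 24 24 25 23 20 20 20 20 26 37
24 24 24 24 24 24 24 24 24 24 24 24 24 25 24 24 24 24 24 24 24 24 24 24 24 24 25 24 25 25 24 24 24 24 25 25 22 20 20 20 24 36
24 24 24 24 24 24 24 24 24 24 24 24 24 24 24 24 24 24 24 24 24 24 24 24 24 24 24 25 25 25 24 24 24 24 24 25 25 21 21 20 22 34
24 24 24 24 24 24 24 24 24 24 24 24 24 24 24 24 24 24 24 24 24 24 24 24 24 24 24 24 24 25 25 25 25 24 24 24 25 22 20 20 21 33
24 24 24 24 24 24 24 24 24 24 24 24 24 24 25 25 24 24 24 24 24 24 24 24 24 24 24 24 24 24 25 25 25 25 24 24 24 24 21 20 20 33
24 24 24 24 24 24 24 24 24 24 24 24 24 24 24 25 25 24 24 24 24 24 24 24 24 24 24 24 24 24 25 25 24 25 25 24 24 25 22 20 21 34
24 24 24 24 24 24 24 24 24 24 24 24 24 24 24 24 24 25 24 24 24 24 24 24 24 24 24 24 24 24 24 25 25 25 25 25 24 24 24 20 23 35
24 24 24 24 24 24 24 24 24 24 24 24 24 24 24 24 24 24 24 25 24 24 24 24 24 24 24 24 24 24 24
[... 2735 characters left out ...]
9 19 19 19 19 19 19 19 19 19 19 20 23 26 31 40 41 41 41 41 41 41 41 41
19 19 19 19 18 19 19 19 19 19 19 19 19 19 19 19 19 19 19 19 19 19 19 19 19 19 19 19 22 28 28 30 40 40 40 41 41 41 41 41 41 41
20 19 19 19 19 18 19 19 19 19 19 19 19 19 19 19 19 19 19 19 19 19 19 19 19 21 24 34 31 28 28 29 39 41 41 41 41 41 41 41 41 41
26 23 21 19 19 19 19 19 19 19 19 19 19 19 19 19 19 19 19 19 19 19 20 21 23 34 33 39 33 28 31 38 41 41 41 41 41 41 41 41 41 41
27 27 26 25 23 21 20 20 19 19 19 19 19 19 19 19 19 19 20 20 21 23 26 27 28 28 28 30 27 34 40 40 40 41 41 41 41 41 41 41 41 41
27 27 27 27 30 32 32 31 31 30 30 22 14 14 14 17 28 30 31 31 32 32 32 28 27 28 28 27 27 32 41 41 41 41 41 40 40 41 41 41 41 41
```

```bash
python3 - <<'E'
from h import *
g=cv2.cvtColor(cv2.imread("pics/w5.png"),cv2.COLOR_BGR2GRAY)
T=np.load("T5.npy"); print(proj("wrist",[[*(tgt-.037*u),.003],[*(tgt-.044*u),.02],[*(S+.085*u),.075],[*(S+.04*u),.012]],T))
for r in cv2.resize(g[162:218,258:378],(40,28),interpolation=cv2.INTER_AREA)//4: print(*["%2d"%v for v in r])
s0=cv2.imread("pics/s3.png")[215:365,300:500]; s1=cv2.resize(cv2.imread("pics/c4.png")[:,:400],(200,150),interpolation=cv2.INTER_AREA)
print("c4 scene pan (56..98, 80..112)")
for r in cv2.cvtColor(s1,cv2.COLOR_BGR2GRAY)[80:112,56:100]//4: print(*["%2d"%v for v in r])
E
```

```text
[[316.9258508  198.82513091]
 [316.96376624 177.90620735]
 [317.08798721 166.15382653]
 [316.94711006 184.94524942]]
27 27 27 27 21 12 12 12 12 14 17 26 27 28 28 29 28 28 28 28 28 28 28 28 28 27 27 23 16 16 17 17 17 17 28 40 40 40 41 41
26 26 26 27 22 12 12 12 13 12 14 17 23 24 24 24 23 23 24 23 23 23 23 24 23 23 21 16 15 16 17 18 17 17 30 40 40 41 41 41
26 26 26 26 23 12 12 12 12 12 12 14 16 16 16 16 16 15 16 16 15 16 16 16 16 16 16 15 13 13 17 17 17 16 31 41 41 41 41 41
26 26 26 26 24 11 12 12 12 12 12 12 13 13 13 13 13 13 13 13 13 13 13 13 13 13 13 13 13 13 17 17 16 15 32 40 40 41 41 41
26 26 26 26 25 12 12 12 12 12 12 12 12 12 12 12 12 12 12 12 12 12 12 12 12 12 12 12 12 13 16 17 16 13 37 41 40 41 41 41
26 26 26 26 26 15 11 12 12 12 12 13 12 12 12 12 12 12 12 12 12 12 12 12 12 12 12 12 13 13 13 16 15 18 40 41 41 41 41 41
26 26 26 26 26 21 10 12 12 12 12 12 12 12 12 12 12 12 12 12 12 12 12 12 12 12 12 13 13 13 13 15 12 27 41 41 40 41 41 41
27 26 26 26 27 25 11 11 12 12 12 12 12 12 12 12 12 12 12 12 12 12 12 12 12 12 12 13 12 13 13 13 12 36 41 41 40 41 41 41
27 27 26 27 27 27 15 11
[... 5931 characters left out ...]
9 29 30 30 29 30 29 29 29 33 51 59 60 59
41 41 41 41 37 33 30 29 30 29 30 30 30 30 30 30 30 30 31 30 30 30 29 30 30 31 30 30 30 30 30 29 30 30 29 29 29 29 31 45 58 60 59 59
41 41 41 41 41 38 34 31 30 30 30 30 31 31 30 30 30 30 30 30 31 30 30 30 30 30 30 30 30 29 29 29 30 29 29 28 29 31 38 55 60 59 59 59
41 41 41 41 41 41 39 36 34 31 30 30 31 31 30 30 30 30 30 31 31 30 30 31 30 31 31 31 30 29 29 29 28 28 29 30 32 36 42 53 55 59 59 59
41 41 41 41 40 41 41 41 39 36 34 33 32 31 31 31 31 30 30 30 30 31 30 30 30 30 30 30 30 31 30 30 30 30 32 34 38 41 42 44 45 58 60 60
41 42 42 42 42 41 41 41 41 41 39 38 37 34 34 32 31 31 30 30 30 30 31 30 30 31 30 30 31 31 34 37 37 36 39 43 51 53 53 51 46 58 60 60
```

```bash
python3 - <<'E'
from h import *
T=np.load("T5.npy"); p=plane("wrist",[(345,280),(355,245),(340,262)],.0,T)[:,:2]-tgt; t=np.array([-u[1],u[0]])
print("radial/tang mm from pan centre",p@u*1e3,p@t*1e3)
g=cv2.cvtColor(cv2.imread("pics/c5.png"),cv2.COLOR_BGR2GRAY)
print("c5 x from 526, y from 84")
for r in g[84:156:1,548:614:2][::2]//4: print(*["%2d"%v for v in r])
# finer knob zone
print("fine y108-140 x 562-606")
for r in g[110:142,564:606]//4: print(*["%2d"%v for v in r])
E
```

```text
radial/tang mm from pan centre [38.49053774  7.51109819 23.02438205] [20.06475614 28.88191272 16.99563765]
c5 x from 526, y from 84
28 29 28 29 29 29 28 28 27 27 28 28 28 28 28 28 28 27 27 27 27 28 30 28 28 24 17 23 28 37 38 38 38
28 29 28 29 29 29 29 28 28 28 28 28 28 28 28 27 28 27 27 27 27 28 30 27 23 25 18 20 23 38 38 38 38
28 28 28 28 28 27 27 27 27 27 28 28 28 28 27 28 28 28 28 27 28 28 28 26 23 25 22 17 24 38 39 39 39
28 27 27 28 28 27 27 26 27 28 28 28 28 29 28 28 28 28 28 27 28 29 27 26 24 24 24 18 24 35 39 39 39
27 26 27 27 27 27 27 27 27 28 28 27 27 28 28 28 28 28 28 28 29 28 28 27 25 24 24 18 23 36 39 39 39
27 27 27 27 28 27 27 27 27 27 27 27 27 27 27 28 27 27 28 29 29 29 28 27 25 25 24 21 25 35 39 39 39
28 28 27 27 29 28 28 27 27 27 27 27 28 28 28 28 28 27 28 28 28 28 29 28 24 24 25 19 25 35 39 39 39
29 28 28 28 28 28 28 27 28 27 27 27 28 29 29 28 28 28 28 27 27 27 28 28 25 25 25 19 25 34 39 39 38
28 28 28 29 28 27 27 28 28 27 27 27 27 29 29 29 28 27 27 26 26 26 27 27 25 25 25 22 22 34 39 39 39
28 28 28 29 28 27 27 26 26 27 27 27 27 27 28 28 28 27 28 27 27 28 28 27 25 25
[... 5951 characters left out ...]
0 29 28 28 27 34 38 39 39 39 39 39 39 39 39 39 39 39 39 40 39 39 39 39
32 30 28 30 31 32 33 34 35 35 36 35 35 35 34 31 30 28 26 27 27 27 27 36 39 39 39 40 40 39 39 39 39 39 39 40 39 39 39 39 40 39
37 37 37 37 37 36 36 36 36 35 34 34 33 31 28 27 28 27 27 27 27 27 27 36 39 39 39 40 40 39 39 38 39 39 39 39 40 39 39 39 39 39
33 34 34 34 34 33 31 31 30 29 29 28 27 28 27 27 27 27 27 27 27 27 34 38 39 39 39 39 39 39 39 39 39 39 40 39 39 39 39 39 39 39
27 27 29 27 27 28 27 27 27 27 27 27 27 27 27 27 27 27 27 27 33 36 38 39 39 39 39 40 40 39 39 39 39 39 39 39 39 39 39 40 40 39
26 26 27 27 27 27 27 27 27 27 26 27 27 27 27 27 27 26 27 33 38 38 38 39 39 39 39 39 39 39 39 39 39 39 39 39 39 39 39 40 39 39
```

```bash
python3 - <<'E'
from h import *
g=cv2.cvtColor(cv2.imread("pics/w5.png"),cv2.COLOR_BGR2GRAY)
T=np.load("T5.npy"); print(proj("wrist",[[*(S+r*u),.078] for r in (.03,.06,.07,.085)],T).round())
for r in cv2.resize(g[60:168,264:372],(36,36),interpolation=cv2.INTER_AREA)//4: print(*["%2d"%v for v in r])
E
```

```text
[[317. 110.]
 [317. 137.]
 [317. 147.]
 [317. 163.]]
19 18 16 15 15 15 15 15 15 15 15 15 15 19 25 31 26 21 29 28 27 21 16 15 15 14 15 14 14 14 15 15 15 17 19 19
19 19 19 17 16 15 15 15 15 14 15 15 15 15 15 19 24 30 28 21 16 15 15 15 14 15 15 14 14 14 15 17 19 21 19 19
19 19 18 19 19 16 15 15 15 15 15 15 15 15 15 18 24 23 25 18 14 14 14 15 15 14 15 14 14 18 18 21 24 27 23 21
19 19 19 19 19 19 19 16 15 15 15 15 15 17 23 23 17 15 16 22 22 17 14 15 15 14 15 16 21 23 26 28 28 27 27 26
19 19 19 19 19 19 19 19 18 15 14 16 22 23 18 15 15 15 15 15 17 22 22 17 15 15 17 19 24 28 27 28 28 28 27 28
19 18 19 20 20 20 19 19 19 19 22 24 19 15 14 15 16 15 14 14 15 15 17 23 23 22 24 26 27 27 27 28 29 29 29 28
25 20 19 19 19 19 19 19 22 25 20 15 15 15 15 15 15 15 14 15 15 15 15 15 18 24 28 28 27 27 27 28 29 29 28 28
28 25 24 20 19 20 23 25 21 16 15 15 15 15 15 14 14 15 15 15 15 15 15 14 14 15 19 25 28 27 28 28 29 28 28 28
28 28 28 27 23 25 22 17 15 15 15 14 14 14 14 14 14 15 15 15 15 15 15 14 14 15 15 15 20 26 28 28 28 27 27 28
33 32 28 27 23 17 15 15 15 15 14 14 15 15 15 15 15 16 15 15 15 15 15 14 14 
[... 2140 characters left out ...]
8 29 28 28 29 29 29 29 29 27 16 16 16 17 19 20 33 40
26 25 19 16 16 15 15 25 29 28 27 28 27 27 27 28 28 28 29 29 28 28 29 29 29 29 28 26 16 16 18 20 24 38 40 40
27 27 22 14 15 16 15 25 29 29 28 28 28 28 27 27 27 28 28 28 28 28 28 28 28 28 28 23 16 16 16 17 29 40 41 40
27 27 18 12 13 15 17 27 29 29 29 28 28 27 28 28 28 28 28 29 29 28 29 29 29 29 28 21 17 16 17 17 25 40 40 40
27 27 20 12 12 12 14 18 26 29 28 27 27 28 28 28 29 29 28 28 28 29 27 27 29 25 20 17 16 17 17 17 26 40 40 40
27 27 22 12 12 12 12 13 16 23 27 28 28 29 28 28 28 28 28 28 28 28 28 28 26 21 16 16 17 17 17 17 28 40 40 40
26 26 22 12 12 12 12 12 13 15 17 17 17 17 17 17 17 17 16 17 17 17 17 17 16 15 13 14 17 17 17 16 31 40 41 41
```

```bash
python3 - <<'E'
from h import *
bot.servo_line([*(S+.21*u),.2],rot=[180,0,yi],vel=.2)
bot.servo_line([*(S+.185*u),.09],vel=.15); bot.sleep(.2)
T=tool(); np.save("T6.npy",T); im=optics.capture("wrist"); cv2.imwrite("pics/w6.png",im[:,:,::-1]); print(status.get_t(),status.get_tool_pos())
g=cv2.cvtColor(im,cv2.COLOR_RGB2GRAY); t=np.array([-u[1],u[0]])
rr=np.arange(-12,48); tt=np.arange(-44,45)
P=np.array([[*(tgt+r*1e-3*u+q*1e-3*t),.010] for r in rr for q in tt])
f=proj("wrist",P,T).reshape(len(rr),len(tt),2).astype(np.float32)
o=cv2.remap(cv2.GaussianBlur(g,(3,3),0),f[...,0],f[...,1],cv2.INTER_LINEAR); np.save("o6.npy",o)
print(f[0,44],f[-1,44])
for r,row in zip(rr[6:],o[6:]//4): print("%3d|"%r,*["%2d"%v for v in row[36:88]])
E
```

```text
35.3833 [ 0.46284117 -0.35728985  0.09072378]
[317.10077   17.401815] [317.0597  139.54636]
 -6| 22 22 22 22 22 22 22 22 22 22 22 22 23 22 22 22 22 22 22 22 22 22 22 22 22 22 22 22 22 22 22 22 22 22 22 22 22 22 22 22 22 22 21 21 21 20 16 15 15 16 26 31
 -5| 22 22 22 23 22 22 22 22 22 22 22 22 23 23 23 23 23 22 22 22 22 22 22 22 22 22 22 22 22 22 22 22 22 22 22 22 22 22 22 22 22 22 22 21 21 20 16 15 15 16 26 31
 -4| 22 22 22 22 22 22 22 22 22 22 22 22 22 22 23 22 23 23 22 22 22 22 22 22 22 22 22 22 22 22 22 22 22 22 22 22 22 22 22 22 22 22 22 22 21 20 16 16 15 16 26 31
 -3| 22 22 22 22 22 22 22 22 22 22 22 22 22 22 22 23 23 23 22 22 22 22 22 22 22 22 22 22 22 22 22 22 22 22 22 22 22 22 22 22 22 22 22 22 22 20 16 16 16 16 25 31
 -2| 22 22 22 22 22 22 22 22 22 23 22 22 22 22 22 22 22 22 22 22 22 22 22 22 22 22 22 22 22 22 22 22 22 22 22 22 22 22 22 22 22 22 22 22 22 21 17 16 16 16 25 31
 -1| 22 22 22 22 22 22 22 22 22 22 22 22 22 22 22 23 23 23 23 23 22 22 22 22 22 22 22 22 22 22 22 22 22 22 22 22 22 22 22 22 22 22 22 22 22 21 17 16 16 16 25 30
  0| 22 22 22 22 22 22 22 22 22 22 22 22 2
[... 6985 characters left out ...]
36 36 36 36 36 36 36 36 36 36 36 36 36 36 36 36 36 36 36
 44| 24 24 24 24 25 25 25 25 25 24 24 25 24 24 24 24 24 24 24 25 25 25 25 25 24 25 27 31 35 36 36 36 36 36 36 36 36 36 36 36 36 36 36 36 36 36 36 36 36 36 36 36
 45| 24 24 24 24 25 25 24 24 25 25 25 25 25 25 24 25 24 24 25 25 25 25 25 25 25 27 33 35 36 36 36 36 36 36 36 36 36 36 36 36 36 36 36 36 36 36 36 36 36 36 36 36
 46| 25 25 25 25 24 24 24 24 25 24 25 25 25 25 25 25 25 25 25 25 25 25 25 26 30 34 36 35 35 35 36 36 36 36 36 36 36 36 36 36 36 36 36 36 36 37 36 36 36 36 36 36
 47| 25 25 25 25 25 25 25 25 25 25 25 25 25 25 25 24 24 25 25 25 25 25 27 32 35 36 36 35 35 36 36 36 36 36 36 36 36 36 36 36 36 36 36 36 37 37 36 36 36 36 36 36
```

```bash
python3 - <<'E'
from h import *
o=np.load("o6.npy")
for r,row in list(zip(range(-12,48),o//4))[::2]: print("%3d|"%r,*["%2d"%v for v in row[:44]])
E
```

```text
-12| 18 21 24 25 24 24 25 25 25 25 25 25 24 24 24 23 23 23 23 23 23 23 23 23 24 24 23 24 24 24 24 24 25 25 25 25 25 24 24 24 24 24 24 23
-10| 16 18 20 20 20 20 20 20 20 20 20 20 20 20 19 19 19 19 19 19 19 19 19 19 19 19 19 19 19 19 19 20 19 20 20 20 20 20 19 19 19 19 19 18
 -8| 20 15 13 14 14 13 13 14 14 14 14 14 14 14 13 13 13 13 13 13 13 13 13 13 13 13 12 12 12 13 13 13 13 12 13 13 13 12 12 12 12 12 12 12
 -6| 20 15 14 14 14 16 22 22 22 22 23 23 22 22 22 22 22 22 23 23 23 22 23 22 22 22 23 23 22 22 22 22 22 22 22 22 22 22 22 22 22 22 22 22
 -4| 20 15 14 14 14 18 22 23 23 22 23 23 23 22 22 23 23 22 22 22 23 23 23 22 22 22 22 23 23 22 22 22 22 22 22 22 22 22 22 22 22 22 22 22
 -2| 19 15 14 14 14 18 22 23 23 23 22 22 23 23 23 22 22 22 22 22 22 23 23 23 23 23 23 22 22 22 22 22 22 22 22 22 22 22 22 22 22 22 22 22
  0| 19 15 14 14 14 19 22 22 22 23 23 23 22 22 23 23 23 22 22 22 22 22 22 23 23 23 22 22 23 22 23 23 22 22 22 22 22 22 22 22 22 22 22 22
  2| 21 15 14 14 15 20 22 22 22 22 23 23 23 23 22 23 23 23 23 22 22 22 22 22 22 23 23 22 22 22 22 22 23 23 22 22 22 22 22 22 22 22 22 22
  4|
[... 2309 characters left out ...]
 23 23 23 23 23
 38| 24 24 24 24 24 24 24 24 24 24 24 24 24 24 24 24 24 24 24 24 22 21 21 22 22 23 23 22 20 19 18 17 18 19 20 20 21 21 22 22 23 23 23 23
 40| 24 24 24 24 24 24 24 24 24 24 24 24 24 24 24 24 24 24 24 24 24 24 24 23 23 23 21 21 22 23 23 23 22 22 21 25 28 27 27 27 26 25 24 23
 42| 24 24 24 24 24 24 24 24 24 24 24 24 24 24 24 24 24 24 24 24 24 24 24 24 24 24 24 24 24 23 22 21 21 21 21 25 30 31 31 32 33 34 34 34
 44| 24 24 24 24 24 24 24 24 24 24 24 24 24 24 24 24 24 24 24 24 24 24 24 24 24 24 24 24 24 24 24 24 24 24 24 24 24 24 24 24 25 25 25 25
 46| 24 25 24 24 24 24 24 24 24 24 24 24 24 24 24 24 24 24 24 24 24 24 24 24 24 24 24 24 24 25 25 25 25 25 24 24 25 25 25 25 24 24 24 24
```

```bash
python3 - <<'E'
from h import *
T=np.load("T6.npy"); t=np.array([-u[1],u[0]]); g=cv2.cvtColor(cv2.imread("pics/w6.png"),cv2.COLOR_BGR2GRAY)
P=np.array([[*(tgt+r*1e-3*u+q*1e-3*t),.010] for r in range(16,40) for q in range(-28,-4)])
f=proj("wrist",P,T).reshape(24,24,2).astype(np.float32)
o=cv2.remap(cv2.GaussianBlur(g,(3,3),0),f[...,0],f[...,1],cv2.INTER_LINEAR)
for r,row in zip(range(16,40),o): print("%3d|"%r,*["%3d"%v for v in row])
E
```

```text
16|  89  90  89  89  89  91  91  92  91  91  91  91  92  91  91  91  90  90  88  91  92  92  92  92
 17|  90  90  90  90  89  90  91  92  92  92  91  92  92  91  90  91  91  90  89  90  91  92  92  92
 18|  93  89  90  90  89  90  90  91  91  93  91  92  92  92  92  91  90  91  90  89  90  91  92  93
 19|  93  92  89  89  89  90  90  90  91  92  92  91  92  92  91  91  91  91  90  89  89  90  91  92
 20|  93  93  91  90  89  90  89  90  90  90  91  90  91  91  91  91  91  91  91  91  89  88  90  92
 21|  92  93  93  91  89  90  89  88  90  90  91  90  88  89  90  91  92  92  90  91  90  89  89  91
 22|  93  92  93  93  90  89  89  89  92  93  94  93  91  90  88  87  91  92  92  91  91  90  89  90
 23|  93  92  93  93  91  89  93  92  92  93  94  93  93  93  92  86  84  92  92  91  92  91  90  89
 24|  94  93  92  92  91  92  94  92  92  93  93  93  93  93  92  91  83  88  92  91  91  91  92  89
 25|  94  93  93  92  91  94  93  91  91  92  92  92  92  92  92  92  88  82  91  92  91  91  91  90
 26|  93  94  93  92  90  94  92  91  91  91  92  91  91  91  91  92  90  80  89  92  91  9
[... 622 characters left out ...]
88  93  86  73  67  67  71  79  85  87  87  88  88  85  82  85  90  91  90  91  92  92  92  92
 34|  84  87  92  90  79  69  68  69  73  78  84  85  85  85  88  90  90  91  91  91  92  92  92  93
 35|  91  84  86  90  92  83  74  69  68  70  78  86  90  93  91  90  90  91  91  91  91  92  92  93
 36|  96  92  87  86  90  94  92  84  75  71  70  71  76  84  90  91  91  91  91  91  91  91  92  92
 37|  97  96  94  88  83  88  92  94  92  88  79  73  70  71  76  82  86  90  91  92  92  91  91  92
 38|  97  97  97  96  91  87  86  88  91  94  93  89  83  76  72  71  74  77  80  82  84  87  88  91
 39|  97  96  97  96  97  95  92  87  85  88  90  93  94  92  85  79  75  73  73  74  77  79  81  89
```

The shaded disc about 14 mm across, centred 28 mm outward and 17 mm sideways from the pan's centre, is the spacer, and it lies inside the pan against the wall. The knob lies on its side in the pan. I'll lift clear and hand in.

```bash
python3 - <<'E'
from h import *
bot.servo_line([*(S+.2*u),.25],vel=.12); bot.sleep(.5)
print(status.get_t(),status.get_contact_force()); print(bot.job_done())
E
```

```text
37.375 [ 0.24788739 -0.1199725  -0.06148686]
the job is handed in; nothing more can be done
None
```

The job is handed in at 37 s of the 72 s allowed. The pan stands against the foot under the (-x, -y) corner with the knob and the spacer in it, and the tray is back level with its other six parts still in their bays; the spacer I confirmed only from pixel values, as a 14 mm disc in the pan.

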